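# Send the long case down the roller lane

### The arm

A 7-joint arm with a two-finger parallel gripper is mounted at the origin on the work surface. World frame = base frame: x ahead of the robot, y to its left, z up, the work surface at z = 0. Lengths are in mm, angles in rad, forces in N, time in s.
With the tool pointing down it reaches from about 400 to 875 mm from the base axis. Payload 19.3 kg.
Tool frame: the origin (TCP) lies at the very end of the fingers, on their centre line; the grasp point (between the pads) lies 19 mm behind it (grip_point_offset is the z of the grasp point in the tool frame, in mm); z points along the fingers, y is the line along which they close (so a half turn about z gives the same grasp; the last joint's range is limited). The gripper opens to 85 mm and grips with 20 to 120 N. Pads are 22 mm wide; open, the fingers measure 114 mm over their backs; the gripper's body (76 mm by 85 mm) begins 54 mm behind the grasp point. The pads swing forward as they close: fully open they stand 13 mm farther back than shut.
Start: joints at [-1.272, 0.521, -0.036, 1.599, 0.021, 1.021, -0.113], TCP at [225.328, 582.96, 231.291] pointing down, gripper open.
Joint ranges: [-2.91, 2.91], [-0.3, 2.13], [-1.5, 1.42], [0.17, 2.43], [-1.26, 4.41], [0.16, 1.93], [-2.52, 2.52]. Speed limits (rad/s): [1.89, 1.89, 2.39, 2.39, 3.01, 3.01, 3.01].

### API

Orientations are given as a 3x3 rotation matrix whose columns are the frame's x, y, z axes.
In Python, from workcell import movep, movel, goto_joints, open_gripper, clamp, wait, inverse_kinematics, read_state, camera, PlanningError, finish_job, grip_point_offset gives the robot as it stands. Calls block until the motion is done:
- movep(position, orientation): joint-space move of the TCP to a pose.
- movel(position, frame=None, max_speed=150, guard=None): straight line of the TCP; frame=None keeps the orientation; max_speed is the mean speed in mm/s. With guard (N) it stops when the force on the tool has changed by that much, and returns True; else False.
- goto_joints(angles): joint-space move.
- open_gripper() and clamp(): open the fingers fully, or close them until they stop; the grip force is fixed at half the most.
- wait(seconds).
- inverse_kinematics(position, orientation): joint angles nearest the present ones, or None.
- read_state(): the state.
- camera(name): name is "side" or "top"; returns a dict with "image" (480x640x3 uint8, blue, green, red), "range_z" (480x640 float32, mm along the optical axis (not along the pixel's ray), 0 where there is no reading), "fx", "fy", "cx", "cy" (pixels), "dist_coeffs" ([k1, k2, p1, p2, k3] as OpenCV has them; the pictures are not rectified), "cam_to_world" (4x4, takes a point from camera to world coordinates). Camera axes: x right, y up, looking along -z (the intrinsics and any distortion apply to the point x, -y, -z); pixel columns grow to the right and rows downward; lengths in mm; the calibration is good to about 2 mm. A picture is of the moment at which its call begins.
A pose or a line that the arm cannot do raises PlanningError and nothing moves.
- finish_job(): hands the job in; it is judged then, once.
The state is a dict: "time": time; "qpos": joint angles; "qvel": joint speeds; "joint_efforts": joint torques, N m; "eef_pos": TCP position; "tool_rot": TCP orientation; "ft_force": force on the tool from outside, world axes, zero at the start; "torque": the same for the moment, N m; "finger_gap": finger opening in mm; "gripper_force": force on a finger pad.
Only numpy, scipy, OpenCV 4.12 (cv2) and the standard library are available. Lean on these libraries where they do the work, as an engineer would, in place of code of your own. Each camera call takes 0.05 s, during which the arm holds its last target. There are 200 camera calls.

### The job

Pick up the long olive steel case by its grab bar and set it down, without dropping it, on the upper end of the sloped roller lane, lengthwise between the side rails, then let go so that it rolls down by itself and comes to rest against the end stop. Leave the short case and the paint tin where they stand.

Things in the scene. Friction and masses are not known exactly. Their poses are not given: they have to be found in the camera images.
- long_case_centre (a point): the case to move: closed olive steel box, 70 mm wide (x), 130 long (y), 65 high, 0.35 to 0.7 kg, on the bench. Point: centre of the box, 32.5 mm above its underside. Over the lid's middle, along y, a rigid dark grab bar 85 mm long, 14 thick (x), 12 high, its centre 60.5 mm above this point (28 above the lid), free on both sides. Same turned end for end.
- roller_bed: fixed lane sloping 0.12 rad. Origin: mid-face of the end stop, at roller-top level; y runs up the slope, x across, z square to the rollers. 14 free steel rollers from y = 0 to 354 mm; side rails 96 mm apart inside, 12 mm above the rollers; upper end (y = 362) open; stop 40 mm high. A case let go rolls down by itself within about 2 s. Upper end: case centre at y = 220 to 290 mm.
- short_case_centre (a point): bystander: a case of the same make, but only 80 mm long (y), 70 mm wide and 65 mm high, with a 35 mm long grab bar at the same height. The point is the centre of the box, half-way up.
- paint_tin_centre (a point): bystander: a round steel paint tin, 77 mm across its rim, 68 mm high. The point is its centre, half-way up.
Not all that is in view belongs to the job. What is shaped like the part that bears long_case_centre but pink or turquoise is not meant.

How it is judged:
By the outcome, as a careful person would: the job done as asked, in the order asked, and still so for the second after the job is handed in, with the robot touching nothing.
It also fails if it takes over 35 s, if anything falls off the work surface, if the arm or the gripper's body presses on something with over 40 N, if the wrist force passes 120 N, or if a joint passes its speed limit or range.

## Working session

There is one attempt and no reset: what is moved stays moved. The work goes in short steps, each a Python script; the robot and the scene stay as the last script left them, time stands still between calls to the robot, and variables do not carry over. Pictures are saved under pics/ and viewed, at most 10 in all, crops included, and the job is handed in when it is done.

```bash
mkdir -p pics; cat > h.py <<'E'
import numpy as np, cv2
from workcell import *
def cloud(c):
    h,w=c["range_z"].shape
    v,u=np.mgrid[0:h,0:w].astype(np.float64)
    K=np.array([[c["fx"],0,c["cx"]],[0,c["fy"],c["cy"]],[0,0,1.]])
    n=cv2.undistortPoints(np.stack([u,v],-1).reshape(-1,1,2),K,np.array(c["dist_coeffs"],float)).reshape(h,w,2)
    z=c["range_z"].astype(float)
    P=np.stack([n[...,0]*z,-n[...,1]*z,-z],-1)
    M=np.array(c["cam_to_world"])
    W=P@M[:3,:3].T+M[:3,3]
    W[z==0]=np.nan
    return W
E
python3 - <<'E'
from h import *
for n in("top","side"):
    c=camera(n); cv2.imwrite(f"pics/{n}0.png",c["image"]); np.save(f"pics/{n}0.npy",cloud(c)); print(n,np.round(np.array(c["cam_to_world"]),2).tolist(),c["fx"],c["dist_coeffs"])
s=read_state();print(s["time"],s["tool_rot"],grip_point_offset)
E
```

```text
top [[-0.02, 1.0, -0.04, 500.33], [-1.0, -0.02, -0.01, 6.96], [-0.01, 0.04, 1.0, 1206.01], [0.0, 0.0, 0.0, 1.0]] 478.37756895737624 [-0.06276191  0.          0.          0.          0.        ]
side [[0.95, 0.2, -0.23, 221.35], [-0.3, 0.64, -0.71, -962.05], [0.0, 0.75, 0.67, 1010.98], [0.0, 0.0, 0.0, 1.0]] 525.2891626753311 [-0.08384261  0.          0.          0.          0.        ]
0.1 [[-9.32750001e-01  3.60523754e-01 -2.43641973e-04]
 [ 3.60523818e-01  9.32749525e-01 -9.48359422e-04]
 [-1.14649164e-04 -9.72420985e-04 -9.99999521e-01]] -18.700000000000003
```

View pics/top0.png

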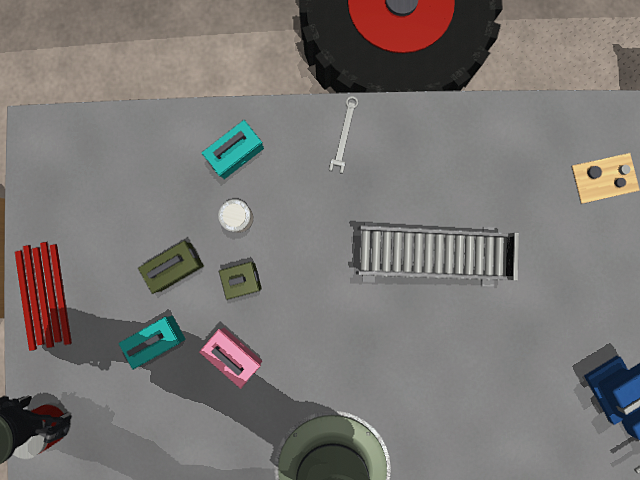

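View pics/side0.png

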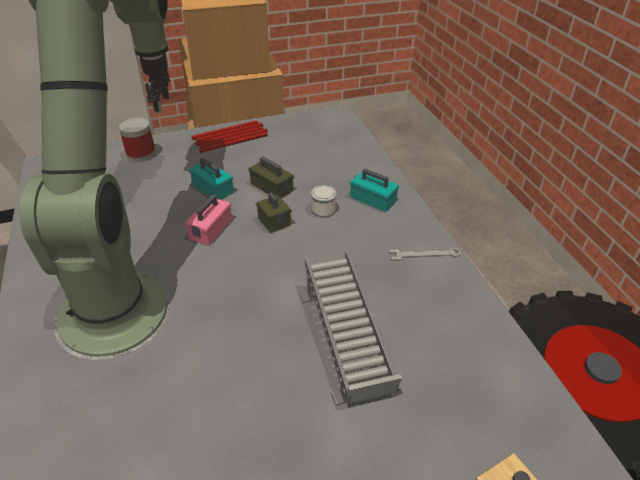

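The top view shows the long olive case at about (170,266), the short case at (240,280) and the tin at (235,215). The lane runs from (357,250), its upper end, to the stop at (514,257). The side view confirms that the stop is at the near end, at (372,388).

```bash
cat > m.py <<'E'
from h import *
def rect(p):
    (c,s,a)=cv2.minAreaRect(p[:,:2].astype(np.float32)); return np.round(c,1),np.round(s,1),round(a,1)
def long_case(img,W,x0,x1,y0,y1):
    sub=np.zeros(img.shape[:2],bool); sub[y0:y1,x0:x1]=1
    z=W[...,2]
    for lo,hi in((57,72),(85,110)):
        p=W[sub&(z>lo)&(z<hi)]; print(lo,len(p),np.round(np.median(p,0),1),rect(p) if len(p)>3 else '')
E
python3 - <<'E'
from m import *
img=cv2.imread("pics/top0.png");W=np.load("pics/top0.npy")
for n,b in dict(long=(132,208,235,297),short=(216,264,257,302),tin=(215,255,195,236)).items(): print(n); long_case(img,W,*b)
z=W[...,2]
# lane rollers
sub=W[232:272,365:505].reshape(-1,3); sub=sub[np.isfinite(sub[:,2])&(sub[:,2]>8)]
# iterative plane fit to tops
p=sub
for i in range(15):
    A=np.c_[p[:,:2],np.ones(len(p))]; k=np.linalg.lstsq(A,p[:,2],rcond=None)[0]
    r=sub[:,2]-np.c_[sub[:,:2],np.ones(len(sub))]@k; p=sub[(r>-1.5)&(r<6)]
print("plane",k,len(p),"slope",np.hypot(*k[:2]),"az of gradient",np.degrees(np.arctan2(k[1],k[0])))
for r in (226,240,250,260,275): print(r,[(c,np.round(W[r,c]).tolist()) for c in (352,358,362,430,500,509,514,517)])
big=W[215:290,345:522]; r=big[...,2]-(big[...,0]*k[0]+big[...,1]*k[1]+k[2])
rl=big[(r>8)&(r<16)]; print("rails",rect(rl)); st=big[(r>30)&(r<48)]; print("stop",rect(st),np.median(st,0),len(st))
vis=np.clip(r*4+60,0,255).astype(np.uint8); cv2.imwrite("pics/r.png",cv2.resize(np.vstack([vis, cv2.cvtColor(img[215:290,345:522],cv2.COLOR_BGR2GRAY)]),None,fx=4,fy=4-0.01,interpolation=0))
E
```

```text
long
57 1386 [513.7 380.7  64.7] (array([515. , 385.3]), array([ 74.9, 135.4]), 28.3)
85 236 [515.8 384.2  98.4] (array([514.8, 384.4]), array([15.3, 85.5]), 26.8)
short
57 964 [479.1 209.9  64.5] (array([477.9, 212.6]), array([74. , 86.5]), 14.4)
85 98 [477.9 212.3  98.6] (array([478. , 213.3]), array([14.1, 35.6]), 13.2)
tin
57 748 [635.1 220.7  68.5] (array([635.1, 221.3]), array([76.2, 76.1]), 48.3)
85 0 [nan nan nan] 
plane [2.69587828e-02 1.14942266e-01 9.36560072e+01] 880 slope 0.11806142679027896 az of gradient 76.80032236274783
226 [(352, [608.0, -65.0, 3.0]), (358, [608.0, -81.0, -1.0]), (362, [598.0, -82.0, 110.0]), (430, [604.0, -262.0, 4.0]), (500, [601.0, -440.0, 2.0]), (509, [600.0, -463.0, 3.0]), (514, [600.0, -475.0, 5.0]), (517, [600.0, -486.0, -1.0])]
240 [(352, [573.0, -64.0, -1.0]), (358, [573.0, -80.0, -0.0]), (362, [567.0, -82.0, 91.0]), (430, [565.0, -245.0, 75.0]), (500, [562.0, -420.0, 55.0]), (509, [561.0, -436.0, 69.0]), (514, [560.0, -439.0, 93.0]), (517, [559.0, -446.0, 92.0])]
250 [(352, [548.0, -64.0, 1.0]), (358, [548.0, -79.0, -2.0]), (362, [544.0, -82.0, 94.0]), (430, [541.0, -243.0, 82.0]), (500, [538.0, -417.0, 59.0]), (509, [537.0, -434.0, 72.0]), (514, [536.0, -438.0, 93.0]), (517, [536.0, -446.0, 91.0])]
260 [(352, [523.0, -63.0, -4.0]), (358, [522.0, -78.0, -2.0]), (362, [520.0, -81.0, 96.0]), (430, [517.0, -242.0, 80.0]), (500, [514.0, -417.0, 57.0]), (509, [513.0, -433.0, 73.0]), (514, [513.0, -436.0, 95.0]), (517, [513.0, -443.0, 97.0])]
275 [(352, [485.0, -62.0, 3.0]), (358, [485.0, -77.0, 4.0]), (362, [484.0, -88.0, -6.0]), (430, [482.0, -239.0, 89.0]), (500, [477.0, -425.0, 31.0]), (509, [478.0, -432.0, 72.0]), (514, [478.0, -435.0, 95.0]), (517, [478.0, -442.0, 94.0])]
rails (array([ 532.5, -254.7]), array([362.3, 112.2]), 86.6)
stop (array([ 521.9, -440.4]), array([ 14., 108.]), 87.0) [ 524.34594063 -439.30938215   94.09093713] 263
  return _methods._mean(a, axis=axis, dtype=dtype,
  ret = um.true_divide(
<stdin>:16: RuntimeWarning: invalid value encountered in cast
```

View pics/r.png

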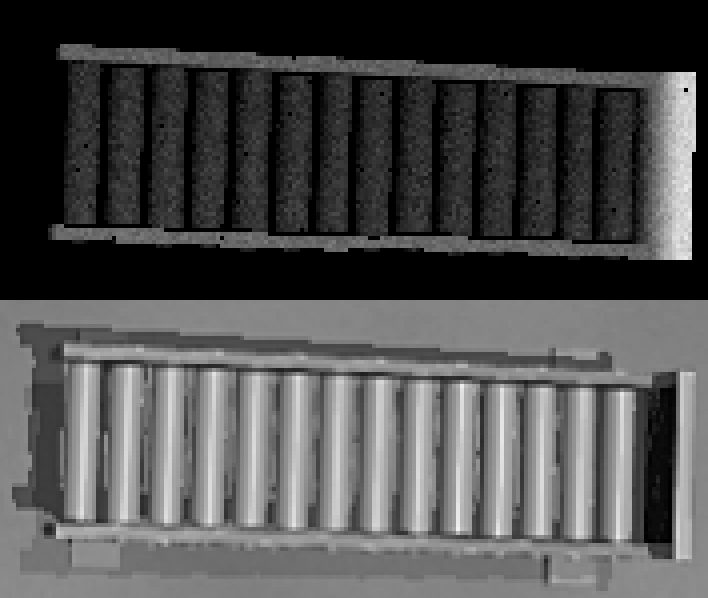

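The rails measure 112 mm outside, which is 96 inside plus two 8 mm rails, and their axis azimuth is about 86.7°. The case lid at z = 65 and the bar top at 98.4 agree with the sizes given. Next I pick the case up.

```bash
cat >> h.py <<'E'
G=-grip_point_offset
def down(az):
    a=np.radians(az); x=np.array([np.cos(a),np.sin(a),0]); z=np.array([0,0,-1.]); return np.stack([x,np.cross(z,x),z],1)
a=np.radians(86.7); s,c_=np.sin(.12),np.cos(.12)
LY=np.array([c_*np.cos(a),c_*np.sin(a),s]); LZ=np.array([-s*np.cos(a),-s*np.sin(a),c_]); O=np.array([522.2,-432.7,56.5])
def lane(y,z,flip=1): # TCP pose for a case whose underside is z over the rollers
    x=LY*flip; return O+LY*y+LZ*(z+93-G), np.stack([x,np.cross(-LZ,x),-LZ],1)
E
python3 - <<'E'
from h import *
for f in (1,-1):
    R=down(117.5 if f==1 else -62.5)
    for p,r in (([515,384.6,190],R),([515,384.6,93-G],R),lane(250,80,f),lane(250,0,f)):
        q=inverse_kinematics(p,r); print(f,np.round(p),None if q is None else np.round(q,2))
E
```

```text
1 [515. 385. 190.] [-0.85  0.6   0.17  1.6  -0.12  0.95 -0.16]
1 [515. 385.  74.] [-0.82  0.74  0.13  1.67 -0.13  0.74 -0.15]
1 [ 535. -203.  240.] [-0.28  0.64  0.95  1.73 -0.68  1.17  0.85]
1 [ 536. -194.  160.] [-0.17  0.66  0.73  1.81 -0.66  0.97  0.82]
-1 [515. 385. 190.] [-0.03  0.93 -1.28  1.55  0.9   1.35  2.22]
-1 [515. 385.  74.] [-0.39  0.79 -0.54  1.64  0.51  0.85  2.48]
-1 [ 535. -203.  240.] [-0.38  0.8   1.23  1.74 -0.88  1.31 -2.11]
-1 [ 536. -194.  160.] [-0.39  0.95  1.22  1.82 -1.04  1.26 -1.99]
```

```bash
python3 - <<'E'
from h import *
R=down(117.5)
movep([515,384.6,190],R)
print("hit",movel([515,384.6,93-G],max_speed=80,guard=12))
S=lambda t:(lambda r:print(t,round(r["time"],2),np.round(r["eef_pos"],1),np.round(r["ft_force"],1),np.round(r["torque"],2),round(r["finger_gap"],1),np.round(r["gripper_force"],1)))(read_state())
S("at"); clamp(); S("clamped")
movel([515,384.6,255],max_speed=120); S("lifted")
c=camera("side"); cv2.imwrite("pics/side1.png",cv2.resize(c["image"][60:300,140:460],None,fx=2,fy=2))
E
```

```text
hit False
at 3.02 [515.2 384.8  74.8] [-0.3 -0.2  0.7] [-0.05  0.01 -0.04] 85.5 0.0
clamped 3.67 [515.  384.7  74.4] [ 0.4 -0.1  1.6] [-0.06  0.04  0.06] 13.0 58.3
lifted 5.33 [514.8 384.4 254.3] [-0.   0.6 -4.8] [-0.01  0.    0.  ] 12.8 58.3
```

View pics/side1.png

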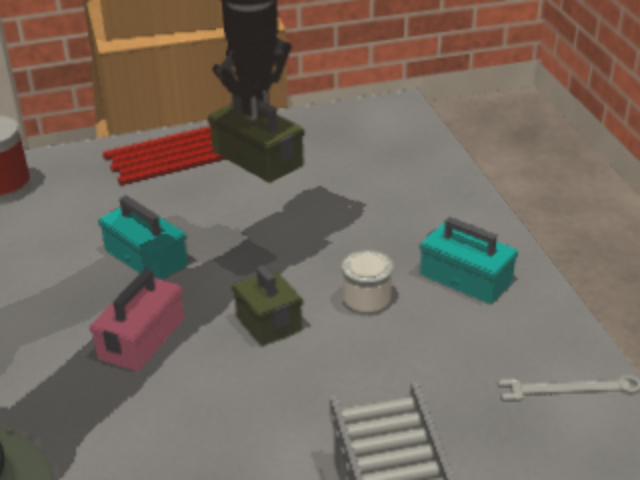

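The view shows the long case hanging level in the gripper at about (255,135), with the short case and the tin undisturbed. I now carry it over the lane and check it from above.

```bash
python3 - <<'E'
from h import *
p,R=lane(250,90); movel(p,R,max_speed=170)
p,R=lane(250,22); movel(p,R,max_speed=80)
r=read_state(); print(r["time"],r["eef_pos"],p,r["finger_gap"],r["ft_force"])
for n in("top","side"):
    c=camera(n); cv2.imwrite(f"pics/{n}2.png",c["image"]); W=cloud(c); np.save(f"pics/{n}2.npy",W)
i=[cv2.resize(cv2.imread("pics/top2.png")[190:310,330:530],None,fx=3,fy=3),cv2.resize(cv2.imread("pics/side2.png")[200:420,250:450],None,fx=360/220,fy=360/220)]
m=np.hstack(i); cv2.imwrite("pics/b2.png",cv2.resize(m,None,fx=.85,fy=.85))
W=np.load("pics/side2.npy"); d=(W-O); L=np.stack([d@np.cross(LY,LZ),d@LY,d@LZ],-1)
# case left/right visible faces in lane coords: lid height band
k=(abs(L[...,0])<60)&(L[...,1]>150)&(L[...,1]<350)
for lo,hi in((28,60),(60,80),(80,95)):
    q=L[k&(L[...,2]>lo)&(L[...,2]<hi)]; print(lo,len(q),np.round(np.percentile(q,[2,50,98],axis=0),1).tolist())
E
```

```text
10.0 [ 536.05978137 -196.64068853  182.50639353] [ 535.82390123 -196.41857528  182.03552345] 12.730321809939888 [-0.74015912  0.3375599  -4.30697617]
28 382 [[-36.1, 183.7, 28.7], [-25.2, 188.8, 43.7], [32.6, 308.5, 59.4]]
60 208 [[-37.4, 183.4, 60.7], [-14.2, 186.9, 70.4], [33.9, 308.8, 79.7]]
80 972 [[-36.7, 184.4, 81.2], [-10.3, 220.6, 86.2], [34.3, 301.9, 91.2]]
```

View pics/b2.png

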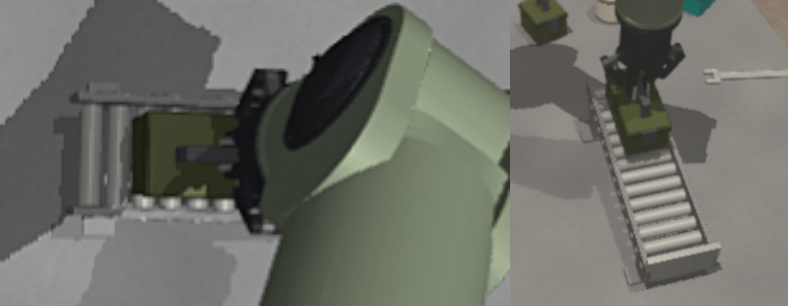

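The case sits between the rails in both views, at lane x −36…34 and y 184…314, aligned and about 22 mm above the rollers. I now lower it with a guard and let go.

```bash
python3 - <<'E'
from h import *
S=lambda t:(lambda r:print(t,round(r["time"],2),np.round((r["eef_pos"]-O)@LZ-(93-G),1),np.round(r["ft_force"],1),np.round(r["torque"],2),round(r["finger_gap"],1)))(read_state())
p,R=lane(250,5); movel(p,R,max_speed=60); S("5")
p,R=lane(250,-8); h=movel(p,R,max_speed=15,guard=4); print("contact",h); S("c")
E
```

```text
5 10.53 4.6 [-0.3 -0.2 -4.1] [-0.33  0.01  0.02] 13.0
contact True
c 11.08 -1.9 [-0.5 -1.6  7.1] [-0.2  -0.02 -0.01] 12.8
```

```bash
python3 - <<'E'
from h import *
open_gripper()
r=read_state(); movel(np.array(r["eef_pos"])+LZ*110,max_speed=200)
movep([480,60,330],down(100))
wait(1)
print(read_state()["time"],read_state()["finger_gap"])
c=camera("top"); img=c["image"]; W=cloud(c); np.save("pics/top3.npy",W)
s=camera("side")["image"]
cv2.imwrite("pics/b3.png",np.hstack([cv2.resize(img,(400,300)),cv2.resize(s,(400,300))]))
d=W-O; L=np.stack([d@np.cross(LY,LZ),d@LY,d@LZ],-1); k=(abs(L[...,0])<60)&(L[...,1]>-5)&(L[...,1]<360)
q=L[k&(L[...,2]>58)&(L[...,2]<72)]; print(len(q),np.round(np.percentile(q,[1,50,99],axis=0),1).tolist())
E
```

```text
14.575 85.3930291817619
1504 [[-34.6, 1.1, 58.8], [-0.7, 72.5, 63.6], [36.1, 133.5, 68.8]]
```

View pics/b3.png

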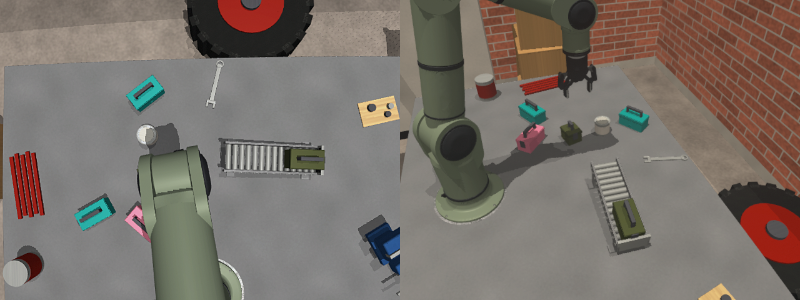

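The case lies flat against the end stop, at lane y ≈ 1…133, and the short case and the tin still stand in place. The gripper is clear.

```bash
python3 -c "
from h import *
wait(0.5); print(finish_job())"
```

```text
the job is handed in; nothing more can be done
None
```

The long olive case was set down on the upper end of the lane, rolled down when released and came to rest against the end stop; the short case and the paint tin were left alone, and I handed the job in at about 15 s.

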